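# Clamp the sharpening stone in the quick-release vise

### The job

Clamp the loose sharpening stone in the butcher's vise: press the quick-release lever on the sliding jaw and, keeping it pressed, slide the jaw up to the stone and push the stone against the fixed jaw; let the lever spring back up so that the jaw locks, then turn the crank clockwise until the stone is held firmly and squarely between the jaws, without overtightening (it cracks). Press the lever gently and leave the things lying around where they are.

Things in the scene. Friction and masses are not known exactly. Their poses are not given: they have to be found in the camera images.
- vise: Dark steel vise on a wooden block (130 x 253 mm, 46 high), fixed. Origin: on the table under the block. Local y is its long axis: fixed jaw (110 wide in x) at the +y end, clamping face at y = +105 mm; crank at the -y end. Bed top z = 60 mm, jaws up to 92 mm. A fine toothed rack (pitch 6.5 mm) lies under the sliding jaw.
- jaw (a joint): Sliding jaw (block 88 mm in x, 60 in y, z 62 to 102 mm, middle at vise y = -82 mm at reading 0): 0 to 0.085 m, growing towards the fixed jaw. Slides only with the lever pressed (drag about 2.5 N), else a pawl in the rack locks it. If the lever stays a little low, the pawl stands on a tooth and drops in as the jaw is pushed back by up to a tooth.
- lever (a joint): Quick-release lever: 0 = up, locked; 0.32 rad = down on its stop; jaw free from about 0.15 rad. A black thumb plate beside the sliding jaw on the vise's -x side, hinged along y at vise x = -46, z = 76 mm, sprung up; about 4 N at the pad starts it, 7 N holds it down.
- lever_pad (a point): Middle of the top of the lever's thumb plate (44 mm in x, 60 in y; lips 10 mm high along its two y ends, 52 mm apart inside, against which a fingertip can drag the jaw). Lever up: vise x = -84, z = 80 mm, y = -82 mm plus the jaw reading; fully pressed about 12 mm lower. Its y axis is the vise's.
- plate: Pressure plate on the front of the sliding jaw (110 mm in x, 12 thick, 32 high). Origin: lower middle of its clamping face; y points at the fixed jaw. At jaw 0 and screw 0 the face is at vise y = -35 mm; it moves with the jaw and is pushed out further by the screw.
- screw (a joint): Screw and crank: 0 = crank arm up, growing clockwise seen from the crank end (knob from the top to local +x, then down); pushes the plate out 10 mm per turn; -1.2 to 19 rad. Axis along y at vise x = 0, z = 84 mm. Turns with 4 to 6 N at the knob, along its circle; the stone is tight at 9.5 N (75 N clamping; below 8 N it is loose), cracks above 11 N. Stays where left.
- crank_knob (a point): Middle of the black crank knob, a cylinder 16 mm thick and 60 mm long lying along local y, which spins freely on its pin and goes round the screw axis at 32 mm radius; its y axis is the vise's y. It lies at y = -236 mm plus the jaw reading. It starts within 0.7 rad of the top.
- stone: The grey-brown sharpening stone, a block 180 x 60 x 40 mm (x, y, z), 0.85 kg, lying loose on the bed between the jaws, long way across. Origin: centre of its underside.
- steel_rod: Honing steel, 360 mm long, lying behind the vise; leave alone.
- knife: Boning knife with black grip, 300 mm long, in front of the vise; leave alone.
- mincer_disc: Steel mincer disc, 70 mm across, 10 mm thick; leave alone.
- jar: Brown spice jar, 64 mm across, 85 mm high, beyond the fixed jaw; leave alone.
- mug: Glass mug, 80 mm across, 120 mm high; leave alone.
- bowl: Steel bowl, 150 mm across, 60 mm high; leave alone.
There are look-alikes about, which are no part of the job. Of the things like the stone, leave any that is orange or red; of the rest the larger one is meant.

How it is judged (in metres and radians):
On the way, in this order (a step that is already met when the one before it is completed fails the run):
1. with the lever pressed, the jaw face is slid to within 8 mm of the stone (value of joint lever above 0.14 rad and y of plate in the frame of stone above -0.038 m), for 0.1 s.
2. the lever is let go and comes back up, the jaw face still within 15 mm of the stone (value of joint lever below 0.06 rad and y of plate in the frame of stone above -0.045 m), for 0.1 s.
3. the screw clamps the stone with more than 45 N (contact force between stone and plate above 45 N), for 0.2 s.
At the end, for the whole second after the job is handed in: the stone lies flat on the bed, square to the jaws within 0.03 rad and against the fixed jaw (within 4 mm), clamped with 45 to 112 N, the lever up (below 0.06 rad), everything at rest (contact force between stone and plate between 45 and 112 N and value of joint lever below 0.06 rad and angle between the y axis of stone and the y axis of vise, either way round below 0.03 rad and z of stone in the frame of vise below 0.064 m and y of stone in the frame of vise above 0.071 m and linear speed of stone below 0.01 m/s); the robot touches nothing.
It fails at once if the stone is squeezed with more than 115 N (it cracks) (contact force between stone and plate above 115 N).
It fails at once if the lever is pressed or pushed with more than 45 N (contact force between the fingers and lever above 45 N).
It fails at once if a thing lying around is moved by more than 30 mm (distance of any of steel_rod, knife, mincer_disc, jar, mug, bowl from where it was at the start of the episode above 0.03 m).
It also fails if it takes over 67 s, if anything falls off the work surface, if the arm or the gripper's body presses on something with over 40 N, if the wrist force passes 120 N, or if a joint passes its speed limit or range.

### The arm

A 6-joint arm with a two-finger parallel gripper is mounted at the origin on the work surface. World frame = base frame: x ahead of the robot, y to its left, z up, the work surface at z = 0. Lengths are in mm, angles in degrees, forces in N, time in s.
With the tool pointing down it reaches from about 350 to 850 mm from the base axis. Payload 8.1 kg.
Tool frame: the origin (TCP) lies at the very end of the fingers, on their centre line; the grasp point (between the pads) lies 19 mm behind it; z points along the fingers, y is the line along which they close (so a half turn about z gives the same grasp; the last joint's range is limited). The gripper opens to 85 mm and grips with 20 to 120 N. Pads are 22 mm wide; open, the fingers measure 114 mm over their backs; the gripper's body (76 mm by 85 mm) begins 54 mm behind the grasp point. The pads swing forward as they close: fully open they stand 13 mm farther back than shut.
Start: joints at [59.507, 7.471, 85.268, -0, 87.261, -4.893], TCP at [259.229, 541.115, 231.292] pointing down, gripper open.
Joint ranges: [-169.43, 169.43], [-51.17, 129.36], [1.28, 143.12], [-76.62, 256.62], [0, 156.53], [-152.29, 152.29]. Speed limits (degrees/s): [136.94, 136.94, 159.86, 180, 180, 180].

### API

Orientations are given as [roll, pitch, yaw] about the fixed x, y, z axes, in that order (R = Rz(yaw) Ry(pitch) Rx(roll)).
In Python, from bench import sense, eyes, job, models gives the robot as it stands. The module is installed in compiled form; this text tells all that it offers.
- The arm moves only by the tool apply_moves, never from a script. Its argument "rows" is a list of rows, each a list of 6 numbers: the shift along the tool's x, y, z in mm, then the turn, a rotation vector about the tool's x, y, z in rad. In form: [[dx, dy, dz, rx, ry, rz], ...]. A call has exactly 5 rows; each row shifts and turns the commanded pose from where the row before left it, along the tool's axes as they then stand; what a row does not reach is not made up. A row lasts 1/8 s, in which the tool goes at most 62.5 mm and 10.7 degrees, less where a joint would pass 70% of its speed; a pose out of reach is approached as far as the arm can. A call is refused whole if a number of a shift passes 62.5 or a number of a turn 0.188, either way. A call with a gripper value outside its range is refused whole. "fingers" is the finger opening in mm, from 0 to 85.4, set as the call begins (left out, the last holds). The fingers move at their own pace and stop on an object; "grip_force" is the grip in N (left out, the last holds). Time passes only in rows, so rows that do not move let the fingers close, or fill a call up. It gives the time, the measured TCP pose, the force, the opening and the grip force at its end, in the units of the state.
- sense(): the state, without advancing time (a new reading comes with each control period).
- eyes.snapshot(name): name is "scene" or "top" or "wrist"; returns (picture, depth): 400x640x3 uint8, red, green, blue; 400x640 float32, mm along the optical axis (not along the pixel's ray), 0 where there is no reading.
- eyes.get_calibration(name): a dict with "intrinsics" (3x3 intrinsics, pixels), "R" (3x3) and "t" (3): a world point X has camera coordinates R X + t; the wrist camera has in their place "mount" (4x4, takes a point from camera to tool coordinates, whose origin is the TCP and whose axes are the flange's). Camera axes: x right, y down, z forward; pixel columns grow to the right and rows downward; lengths in mm; the calibration is good to about 2 mm. A picture is of the moment at which its call begins: read the wrist's pose just before it. get_calibration takes no time and is no camera call.
- job.hand_in(): hands the job in; it is judged then, once.
Trained networks look in the newest picture that a camera, given by its name, has taken for a name from the list of things; names that differ only in an ending like _2 or _b are one class to them, and where a whole thing is asked for, a point or a joint stands for the part that bears it (a point fixed in the world has none). Each returns a list of dicts, best first, with "confidence" (0 to 1); they miss things now and then, are a little off and sometimes report something else, mostly with a low value. They report only what shows in the picture. A call takes as long as a camera call. They do not tell look-alikes from the thing itself.
- models.boxes_of(name, camera): "xyz" ([x, y, z] in mm, in world coordinates, good to about 4 mm: the middle of the surface that is visible of it).
- models.cut_out(name, camera): "pixels" (400x640 bool, what is visible of it).
- models.place_of(name, camera): "xyz" ([x, y, z] in mm, in world coordinates, good to about 4 mm: a listed point, or the origin of a listed thing).
The state is a dict: "time": time; "joint_pos": joint angles; "qd": joint speeds; "joint_efforts": joint torques, N m; "tool_pos": TCP position; "tcp_rot": TCP orientation; "ft_force": force on the tool from outside, world axes, zero at the start; "wrist_torque": the same for the moment, N m; "finger_gap": finger opening in mm; "grip_force": force on a finger pad.
Only numpy, scipy, OpenCV 4.12 (cv2) and the standard library are available. Lean on these libraries where they do the work, as an engineer would, in place of code of your own. Each camera call takes 0.05 s, during which the arm holds its last target. There are 200 camera calls.

## Working session

There is one attempt and no reset: what is moved stays moved. The work goes in short steps, Python scripts to look and compute and a tool call to move; the robot and the scene stay as the last step left them, time stands still between calls to the robot, and variables do not carry over. Pictures are saved under pics/ and viewed, at most 10 in all, crops included, and the job is handed in when it is done.

Besides the shell and the picture viewer there is one more tool, called after "Emit:" as name(argument=value, ...) on one line, values as JSON. apply_moves: Moves the arm, as the interface text tells. Its arguments: {"type":"object","properties":{"rows":{"type":"array"},"fingers":{"type":"number"},"grip_force":{"type":"number"}},"required":["rows"]}

```bash
mkdir -p pics; python3 - <<'E'
from bench import sense, eyes, job, models
import cv2,numpy as np
s=sense();print(s)
for c in("scene","top"):
    p,d=eyes.snapshot(c);cv2.imwrite(f"pics/{c}0.png",p[:,:,::-1])
    for n in("vise","lever_pad","crank_knob","plate","stone","jaw","jar","mug","knife","steel_rod"):
        for r in models.place_of(n,c)[:3]: print(c,n,np.round(r["xyz"]),round(r["confidence"],2))
E
```

```text
{'time': 0.0, 'joint_pos': array([ 5.95066864e+01,  7.51471504e+00,  8.53278951e+01, -1.04557553e-04,
        8.72603427e+01, -4.89442873e+00]), 'qd': array([ 0.04440352, -0.03945959, -0.02545402, -0.00758023, -0.08207711,
        0.04904304]), 'joint_efforts': array([-6.43863914e-04, -5.69389093e+01, -5.00545979e+01, -3.46685993e-04,
        1.49239087e-02, -6.35956167e-05]), 'tool_pos': array([258.96451058, 540.64959655, 230.26177852]), 'tcp_rot': array([-1.79897414e+02, -8.67988729e-03,  1.54401112e+02]), 'ft_force': array([-0.2405622 ,  0.76016863,  0.20812086]), 'wrist_torque': array([ 0.03869524,  0.00465752, -0.00860941]), 'grip_force': 0.0, 'finger_gap': 85.35610567334137}
scene vise [550.  61.  -0.] 0.88
scene lever_pad [457.  21.  77.] 0.51
scene crank_knob [ 513. -145.  118.] 0.69
scene plate [545.  55.  65.] 0.67
scene plate [ 514. -144.  115.] 0.54
scene stone [270. 322.   1.] 0.97
scene stone [ 342. -101.    2.] 0.92
scene stone [553. 116.  64.] 0.9Traceback (most recent call last):
  File "<stdin>", line 7, in <module>
ValueError: it knows: bowl, crank_knob, jar, knife, lever_pad, mincer_disc, mug, plate, steel_rod, stone, vise
```

```bash
python3 - <<'E'
from bench import sense, eyes, job, models
import cv2,numpy as np
for c in("scene","top"):
    p,d=eyes.snapshot(c);cv2.imwrite(f"pics/{c}0.png",p[:,:,::-1])
    cal=eyes.get_calibration(c)
    for n in("vise","lever_pad","crank_knob","plate","stone","jar","mug","knife","bowl","steel_rod","mincer_disc"):
        for r in models.place_of(n,c)[:4]:
            q=cal["intrinsics"]@(cal["R"]@np.array(r["xyz"])+np.array(cal["t"]).ravel());
            print(c,n,np.round(r["xyz"]),round(r["confidence"],2),np.round(q[:2]/q[2]))
E
```

```text
scene vise [549.  62.  -1.] 0.7 [334. 226.]
scene vise [553. 116.  65.] 0.23 [351. 202.]
scene lever_pad [453.  18.  73.] 0.52 [303. 193.]
scene lever_pad [703.   8.  -1.] 0.26 [350. 264.]
scene crank_knob [536. 272.   5.] 0.59 [388. 199.]
scene crank_knob [ 531. -424.    0.] 0.18 [164. 289.]
scene plate [550.  53.  62.] 0.64 [332. 209.]
scene stone [553. 118.  61.] 0.9 [351. 203.]
scene stone [ 354. -282.   -3.] 0.89 [194. 232.]
scene stone [270. 323.   2.] 0.84 [351. 159.]
scene stone [ 344. -102.    2.] 0.66 [251. 208.]
scene jar [538. 270.   2.] 0.66 [389. 201.]
scene mug [ 530. -421.    1.] 0.98 [165. 288.]
scene knife [402. 141.   1.] 0.7 [329. 193.]
scene bowl [644. 460.   2.] 0.85 [459. 198.]
scene steel_rod [704.  13.   1.] 0.56 [352. 263.]
scene mincer_disc [ 678. -194.   -0.] 0.6 [276. 289.]
top vise [546.  62.   2.] 0.91 [302. 200.]
top vise [ 515. -147.  113.] 0.73 [370. 204.]
top lever_pad [461.  14.  74.] 0.83 [317. 224.]
top crank_knob [647. 461.  -2.] 0.62 [183. 171.]
top crank_knob [ 516. -147.  114.] 0.45 [370. 204.]
top plate [550.  52.  66.] 0.45 [305. 196.]
top stone [555. 117.  60.] 0.78 [284. 195.]
top stone [266. 320.   1.] 0.7 [221. 288.]
top stone [ 356. -278.    1.] 0.67 [407. 258.]
top stone [ 342. -101.   -0.] 0.63 [353. 263.]
top jar [536. 276.  -4.] 0.82 [237. 204.]
top mug [ 534. -425.   -2.] 0.81 [449. 204.]
top knife [401. 139.   1.] 0.9 [278. 245.]
top bowl [650. 462.   4.] 0.9 [182. 170.]
top steel_rod [708.  11.   1.] 0.8 [317. 153.]
top mincer_disc [ 676. -200.   -3.] 0.7 [380. 162.]
```

View pics/scene0.png

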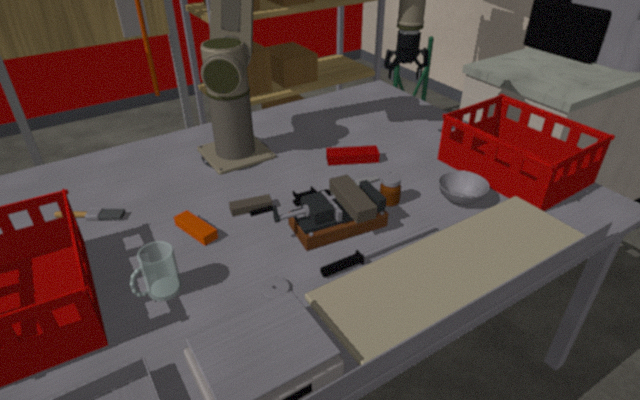

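View pics/top0.png

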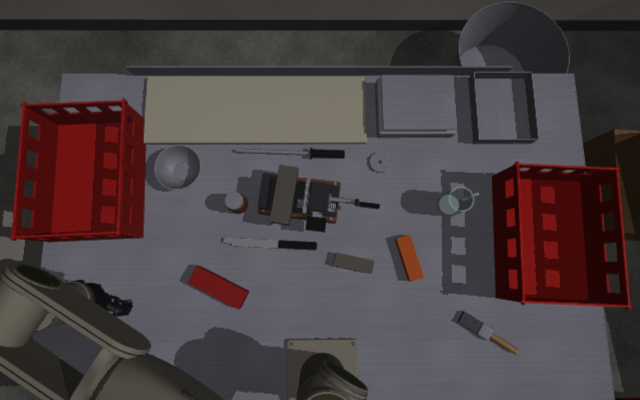

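The stone-like things are: stone in the vise at top px (284,195), a smaller grey-brown block at (350,263), orange at (409,258) and red at (218,287). The one in the vise is the larger non-orange/red one and lies between the jaws. I'll confirm it in a crop and plan the move above the vise.

```bash
cat > h.py <<'E'
from bench import sense, eyes, job, models
import cv2,numpy as np
from scipy.spatial.transform import Rotation as Ro
def tool():
    s=sense(); return s, Ro.from_euler("xyz",s["tcp_rot"],degrees=True).as_matrix(), np.array(s["tool_pos"])
def plan(xyz,yaw,n):
    "rows for a straight move to a tool-down pose in n rows"
    s,R,p=tool(); Rt=Ro.from_euler("xyz",[180,0,yaw],degrees=True).as_matrix()
    rv=Ro.from_matrix(R.T@Rt).as_rotvec()/n; d=(np.array(xyz)-p)/n
    for i in range(n):
        print([round(float(v),1) for v in R.T@d]+[round(float(v),3) for v in rv]); R=R@Ro.from_rotvec(rv).as_matrix()
def cloud(cam):
    s,Rt,p=tool(); pic,d=eyes.snapshot(cam); c=eyes.get_calibration(cam); K=np.array(c["intrinsics"])
    v,u=np.mgrid[:400,:640]; X=np.stack([(u-K[0,2])/K[0,0]*d,(v-K[1,2])/K[1,1]*d,d],-1)
    if cam=="wrist":
        M=np.array(c["mount"]); W=(X@M[:3,:3].T+M[:3,3])@Rt.T+p
    else: W=(X-np.array(c["t"]).ravel())@np.array(c["R"])
    W[d<=0]=np.nan
    return pic,W
E
python3 - <<'E'
from h import *
print(np.round(eyes.get_calibration("wrist")["mount"],3),eyes.get_calibration("wrist")["intrinsics"])
p=cv2.imread("pics/top0.png")[130:310,210:430]; cv2.imwrite("pics/crop.png",cv2.resize(p,None,fx=3,fy=3,interpolation=2))
plan([520,20,360],83,10)
E
```

```text
[[ 1.00000e-03 -9.58000e-01 -2.86000e-01  7.18900e+01]
 [ 1.00000e+00  1.00000e-03 -0.00000e+00  3.78000e-01]
 [ 0.00000e+00 -2.86000e-01  9.58000e-01 -1.42047e+02]
 [ 0.00000e+00  0.00000e+00  0.00000e+00  1.00000e+00]] [[302.09229233   0.         320.88653306]
 [  0.         302.09229233 203.51377913]
 [  0.           0.           1.        ]]
[-46.0, -35.7, -12.9, 0.0, -0.0, 0.125]
[-50.1, -29.7, -12.9, 0.0, -0.0, 0.125]
[-53.4, -23.3, -12.9, 0.0, -0.0, 0.125]
[-55.9, -16.4, -12.9, 0.0, -0.0, 0.125]
[-57.5, -9.4, -12.9, 0.0, -0.0, 0.125]
[-58.2, -2.2, -12.9, 0.0, -0.0, 0.125]
[-58.0, 5.1, -12.9, 0.0, -0.0, 0.125]
[-57.0, 12.3, -12.9, 0.0, -0.0, 0.125]
[-55.0, 19.3, -12.9, 0.0, -0.0, 0.125]
[-52.2, 25.9, -12.9, 0.0, -0.0, 0.125]
```

View pics/crop.png

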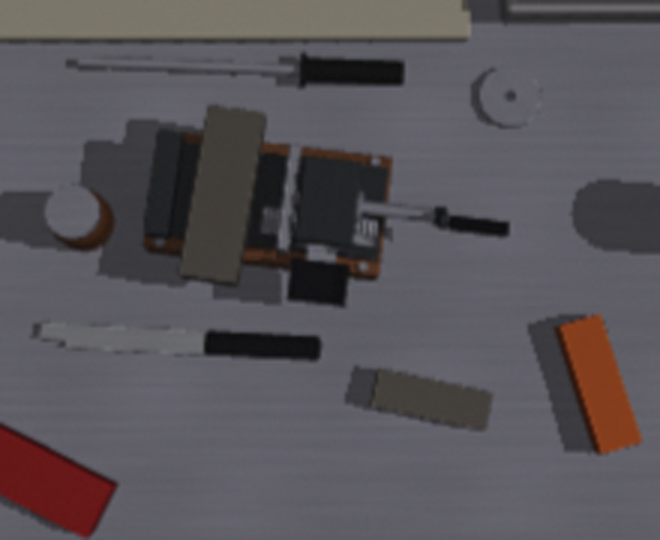

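The crop shows the large stone across the vise at crop px (225,195). The smaller grey block at (430,398) is only a look-alike. Next I move above the vise with the fingers closing.

Emit:
apply_moves(rows=[[-46,-36,-13,0,0,0.125],[-50,-30,-13,0,0,0.125],[-53,-23,-13,0,0,0.125],[-56,-16,-13,0,0,0.125],[-57.5,-9.5,-13,0,0,0.125]], fingers=0, grip_force=20)

```text
time: 2.12
tool_pos: [389.7, 279.0, 296.9]
tcp_rot: [180.0, 0.0, 118.4]
ft_force: [1.3, -0.0, -0.2]
finger_gap: 0.1
grip_force: 0.0
```

Emit:
apply_moves(rows=[[-58,-2,-13,0,0,0.125],[-58,5,-13,0,0,0.125],[-57,12,-13,0,0,0.125],[-55,19,-13,0,0,0.125],[-52,26,-13,0,0,0.125]])

```text
time: 2.75
tool_pos: [518.8, 18.3, 362.0]
tcp_rot: [180.0, -0.0, 82.5]
ft_force: [0.5, 0.1, 0.0]
finger_gap: -0.1
grip_force: 0.0
```

```bash
python3 - <<'E'
from h import *
s,R,p=tool(); print(s["time"],p,s["tcp_rot"],s["finger_gap"],s["ft_force"])
pic,W=cloud("wrist"); cv2.imwrite("pics/w1.png",pic[:,:,::-1]); np.save("w1.npy",W)
for n in("vise","lever_pad","crank_knob","plate","stone"):
    for r in models.place_of(n,"wrist")[:2]: print(n,np.round(r["xyz"]),round(r["confidence"],2))
for n in("vise","stone"):
  for r in models.cut_out(n,"wrist")[:2]:
    m=r["pixels"]; q=W[m]; z=q[:,2]; print(n,r["confidence"],m.sum(),np.nanpercentile(z,[5,50,95]))
    if n=="stone":
      q=q[(z>94)&(z<106)]; 
      if len(q)>50: print(cv2.minAreaRect(q[:,:2].astype(np.float32)),np.nanmedian(q[:,2]))
E
```

```text
2.75 [518.83922355  18.26214878 362.01449358] [ 1.79955100e+02 -1.18097113e-02  8.25381768e+01] -0.1320025616288161 [0.54890957 0.11792351 0.02002629]
vise [549.  60.   0.] 0.76
lever_pad [460.  18.  74.] 0.69
plate [549.  52.  64.] 0.84
plate [551. 116.  60.] 0.54
stone [ 339. -104.    1.] 0.76
stone [550. 118.  62.] 0.73
vise 0.83 13513 [ 44.85572174  81.57292687 101.94242861]
vise 0.63 834 [77.00709825 91.72070907 93.24625499]
stone 0.89 1992 [ 4.53917332 26.84337466 28.35966906]
stone 0.76 7176 [ 98.00347499  99.39626336 100.75798494]
((550.779541015625, 116.19300842285156), (59.988929748535156, 179.7746124267578), 80.75716400146484) 99.39655487270898
```

View pics/w1.png

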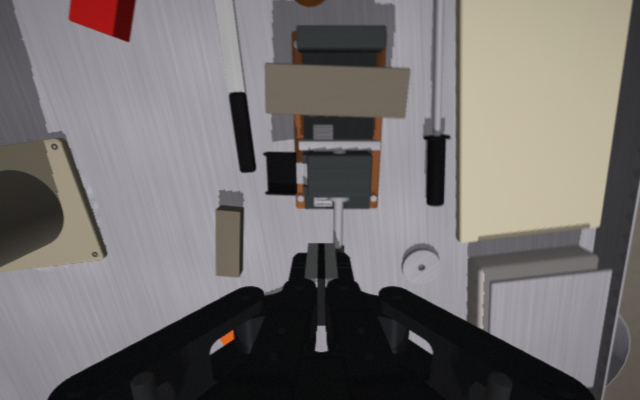

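The wrist view shows, from top to bottom: fixed jaw (340,38), stone (337,90), plate (340,146), sliding jaw (338,180), lever plate (280,173) and crank arm (340,220). Now fit the vise pose.

```bash
python3 - <<'E'
from h import *
W=np.load("w1.npy")
def rect(n,v0,v1,u0,u1,z0,z1):
    q=W[v0:v1,u0:u1].reshape(-1,3); q=q[(q[:,2]>z0)&(q[:,2]<z1)]
    # drop outliers: largest component approx by percentile
    r=cv2.minAreaRect(q[:,:2].astype(np.float32)); print(n,len(q),np.round(r[0],1),np.round(r[1],1),round(r[2],2),"z",np.median(q[:,2]))
rect("jaw",140,215,295,385,98,106)
rect("fixed",15,60,285,395,88,96)
rect("plate",135,156,290,390,88,97)
rect("lever",148,200,255,298,73,84)
rect("leverlips",148,200,255,298,84,94)
q=W[20:215,285:390].reshape(-1,3);q=q[(q[:,2]>38)&(q[:,2]<50)];r=cv2.minAreaRect(q[:,:2].astype(np.float32));print("block",r)
for a in(190,215,235): print(np.round(W[a,330:350:3].tolist(),0).tolist())
E
```

```text
jaw 2847 [542.1   4.7] [65.6 88.1] 82.62 z 101.32660758466358
fixed 2043 [564.2 178.1] [ 25.5 110.2] 82.72 z 91.31875604192874
plate 843 [541.7  44.1] [ 20.4 120.7] 82.75 z 91.73302352359724
lever 873 [462.2  18.4] [58.9 47.7] 83.56 z 75.60745837822077
leverlips 145 [461.7  17.7] [60.1 39.2] 82.68 z 86.74921441923516
block ((550.3540649414062, 69.98516082763672), (253.06468200683594, 130.27835083007812), 82.72161865234375)
[[nan, nan, nan], [533.0, -12.0, 101.0], [537.0, -12.0, 101.0], [541.0, -13.0, 102.0], [545.0, -13.0, 101.0], [549.0, -14.0, 101.0], [553.0, -14.0, 101.0]]
[[523.0, -82.0, -0.0], [529.0, -53.0, 87.0], [533.0, -52.0, 90.0], [537.0, -53.0, 91.0], [544.0, -85.0, -1.0], [549.0, -85.0, 1.0], [555.0, -87.0, -2.0]]
[[519.0, -120.0, -1.0], [525.0, -84.0, 86.0], [529.0, -83.0, 91.0], [534.0, -84.0, 91.0], [540.0, -123.0, -0.0], [546.0, -124.0, -2.0], [551.0, -124.0, -0.0]]
```

Emit:
apply_moves(rows=[[0.4,-12,50,0,0,-0.003],[0.4,-12,50,0,0,0],[0.4,-12,50,0,0,0],[0.4,-12,50,0,0,0],[0.4,-11,50,0,0,0]])

```text
time: 3.78
tool_pos: [459.1, 30.6, 109.9]
tcp_rot: [180.0, -0.0, 83.1]
ft_force: [0.2, -0.2, 0.6]
finger_gap: 0.0
grip_force: 0.0
```

Emit:
apply_moves(rows=[[0,0,10,0,0,0],[0,0,5,0,0,0],[0,0,5,0,0,0],[0,0,0,0,0,0],[0,0,0,0,0,0]])

```text
time: 4.4
tool_pos: [460.8, 29.3, 92.3]
tcp_rot: [179.9, -0.0, 82.9]
ft_force: [-0.4, 0.0, -0.8]
finger_gap: 0.1
grip_force: 0.0
```

```bash
cat >> h.py <<'E'
O=np.array([549.2,61.3]);a=np.radians(-7.3)
def vc(p):
    d=np.array(p[:2])-O; return np.round([d@[np.cos(a),np.sin(a)],d@[-np.sin(a),np.cos(a)],p[2]],1)
def st():
    s,R,p=tool(); f=s["ft_force"]; print(round(s["time"],2),"vise xyz",vc(p),"F",vc([*(f[:2]+O),f[2]]),"yaw",round(s["tcp_rot"][2],2),"gap",round(s["finger_gap"],1))
E
python3 - <<'E'
from h import *
st(); eyes.snapshot("top")
pic,W=cloud("wrist"); cv2.imwrite("pics/w2.png",pic[:,:,::-1])
for c in("top","wrist"):
  for r in models.place_of("lever_pad",c)[:2]: print(vc(r["xyz"]),r["confidence"])
E
```

```text
4.4 vise xyz [-83.6 -43.   92.3] F [-0.4 -0.  -0.8] yaw 82.95 gap 0.1
[-80.1 -57.4  75.4] 0.55
```

View pics/w2.png

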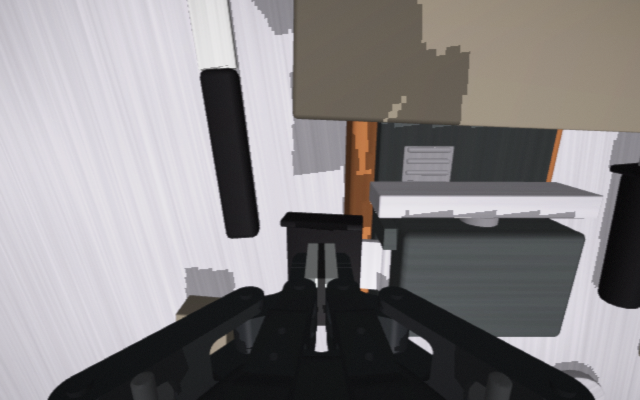

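Fingertips (322,260) sit over the lever plate behind its front lip (322,218). Lower gently.

Emit:
apply_moves(rows=[[0,0,6,0,0,0],[0,0,5,0,0,0],[0,0,3,0,0,0],[0,0,2,0,0,0],[0,0,0,0,0,0]])

```text
time: 5.22
tool_pos: [459.9, 29.4, 75.2]
tcp_rot: [-180.0, 0.0, 83.0]
ft_force: [-0.1, -0.0, 0.2]
finger_gap: 0.0
grip_force: 0.1
```

Emit:
apply_moves(rows=[[0,0,1.5,0,0,0],[0,0,1.5,0,0,0],[0,0,1,0,0,0],[0,0,1,0,0,0],[0,0,0,0,0,0]])

```text
time: 5.85
tool_pos: [460.4, 29.4, 71.0]
tcp_rot: [179.9, -0.0, 83.0]
ft_force: [-1.3, -0.4, 6.5]
finger_gap: 0.1
grip_force: 3.4
```

Emit:
apply_moves(rows=[[0,0,1,0,0,0],[0,0,1,0,0,0],[0,0,1,0,0,0],[0,0,0.5,0,0,0],[0,0,0,0,0,0]])

```text
time: 6.48
tool_pos: [461.0, 29.3, 69.0]
tcp_rot: [179.9, -0.0, 83.0]
ft_force: [-7.8, 0.0, 19.5]
finger_gap: 0.1
grip_force: 10.4
```

On the stop; ease off slightly and slide.

Emit:
apply_moves(rows=[[0,0,-1.2,0,0,0],[2,0,0,0,0,0],[3,0,0,0,0,0],[4,0,0,0,0,0],[4,0,0,0,0,0]])

```text
time: 7.1
tool_pos: [462.4, 42.0, 69.3]
tcp_rot: [179.9, 0.0, 82.9]
ft_force: [-4.0, -2.2, 11.0]
finger_gap: -0.1
grip_force: 5.9
```

Emit:
apply_moves(rows=[[3,0,0,0,0,0],[3,0,0,0,0,0],[3,0,0,0,0,0],[2,0,0,0,0,0],[1,0,0,0,0,0]])

```text
time: 7.72
tool_pos: [463.9, 54.0, 69.3]
tcp_rot: [179.9, 0.0, 83.0]
ft_force: [-3.6, -2.8, 11.0]
finger_gap: -0.1
grip_force: 5.8
```

```bash
python3 - <<'E'
from h import *
st()
pic,W=cloud("scene")
for n in("plate","stone","lever_pad"):
  for r in models.place_of(n,"scene")[:3]: print(n,vc(r["xyz"]),round(r["confidence"],2))
E
```

```text
7.72 vise xyz [-83.7 -18.1  69.3] F [-3.2 -3.2 11. ] yaw 82.96 gap -0.1
plate [ 1.4 16.8 63.7] 0.52
stone [-315.1  223.8    1.3] 0.82
stone [-147.3 -366.    -0.7] 0.75
stone [-5.6 58.6 63. ] 0.68
lever_pad [-88.4 -26.7  68.7] 0.41
```

The jaw is following (plate y about 16). Continue.

Emit:
apply_moves(rows=[[3,0,0,0,0,0],[4,0,0,0,0,0],[4,0,0,0,0,0],[4,0,0,0,0,0],[3,0,0,0,0,0]])

```text
time: 8.55
tool_pos: [466.1, 70.8, 69.3]
tcp_rot: [179.9, 0.1, 82.9]
ft_force: [-4.9, -8.3, 12.2]
finger_gap: -0.4
grip_force: 6.0
```

Emit:
apply_moves(rows=[[1,0,0,0,0,0],[1,0,0,0,0,0],[1,0,0,0,0,0],[1,0,0,0,0,0],[0,0,0,0,0,0]])

```text
time: 9.18
tool_pos: [466.5, 74.8, 69.3]
tcp_rot: [179.9, 0.1, 82.9]
ft_force: [-5.0, -6.6, 11.6]
finger_gap: -0.6
grip_force: 6.0
```

```bash
python3 - <<'E'
from h import *
st()
pic,W=cloud("wrist"); cv2.imwrite("pics/w3.png",pic[:,:,::-1]); np.save("w3.npy",W)
q=W.reshape(-1,3);q=q[np.isfinite(q[:,2])]
V=np.array([vc(p) for p in q[::1]]) if 0 else np.c_[(q[:,:2]-O)@[np.cos(a),np.sin(a)],(q[:,:2]-O)@[-np.sin(a),np.cos(a)],q[:,2]]
def prof(x0,x1,z0,z1):
    m=(V[:,0]>x0)&(V[:,0]<x1)&(V[:,2]>z0)&(V[:,2]<z1)&(V[:,1]>-80)&(V[:,1]<150); h,e=np.histogram(V[m,1],bins=np.arange(-80,150,2)); print(x0,[(int(e[i]),int(h[i])) for i in range(len(h)) if h[i]>3])
for x in(-40,0,35): prof(x,x+8,95,105); prof(x,x+8,88,94.5)
E
```

```text
9.18 vise xyz [-83.7   2.9  69.3] F [-4.1 -7.2 11.6] yaw 82.94 gap -0.6
-40 [(-26, 23), (-24, 37), (-22, 40), (-20, 22), (-4, 6), (-2, 27), (0, 67), (2, 73), (4, 81), (6, 79), (8, 89), (10, 84), (12, 86), (14, 84), (16, 83), (18, 112), (20, 165), (36, 6), (38, 86), (40, 106), (42, 104), (44, 98), (46, 117), (48, 101), (50, 109), (52, 109), (54, 107), (56, 117), (58, 116), (60, 113), (62, 130), (64, 121), (66, 123), (68, 131), (70, 118), (72, 127), (74, 136), (76, 138), (78, 139), (80, 135), (82, 137), (84, 140), (86, 149), (88, 146), (90, 151), (92, 150), (94, 146), (96, 98)]
-40 [(20, 116), (26, 76), (28, 85), (30, 81), (32, 82), (34, 68), (104, 95), (106, 160), (108, 149), (110, 149), (112, 112)]
0 [(-26, 8), (-24, 39), (-22, 60), (-20, 73), (-18, 65), (-16, 67), (-14, 73), (-12, 69), (-10, 71), (-8, 67), (-6, 71), (-4, 72), (-2, 88), (0, 75), (2, 76), (4, 83), (6, 86), (8, 83), (10, 83), (12, 87), (14, 86), (16, 91), (18, 114), (20, 166), (38, 82), (40, 107), (42, 100), (44, 101), (46, 103), (48, 104), (50, 106), (52, 115), (54, 117), (56, 112), (58, 116), (60, 120), (62, 116), (64, 121), (66, 126), (68, 114), (70, 134), (72, 128), (74, 133), (76, 120), (78, 139), (80, 142), (82, 140), (84, 147), (86, 138), (88, 149), (90, 153), (92, 153), (94, 143), (96, 103)]
0 [(20, 90), (22, 46), (24, 49), (26, 69), (28, 85), (30, 81), (32, 85), (34, 69), (104, 81), (106, 156), (108, 151), (110, 150), (112, 138)]
35 [(-40, 5), (-38, 32), (-36, 51), (-34, 58), (-32, 61), (-30, 58), (-28, 60), (-26, 58), (-24, 57), (-22, 68), (-20, 53), (-18, 64), (-16, 60), (-14, 65), (-12, 66), (-10, 64), (-8, 68), (-6, 67), (-4, 66), (-2, 73), (0, 79), (2, 60), (4, 72), (6, 77), (8, 74), (10, 70), (12, 72), (14, 76), (16, 78), (18, 100), (20, 137), (38, 60), (40, 78), (42, 68), (44, 61), (46, 56), (48, 48), (50, 38), (52, 35), (54, 15), (56, 18), (58, 9)]
35 [(20, 100), (24, 7), (26, 75), (28, 84), (30, 76), (32, 88), (34, 78)]
```

View pics/w3.png

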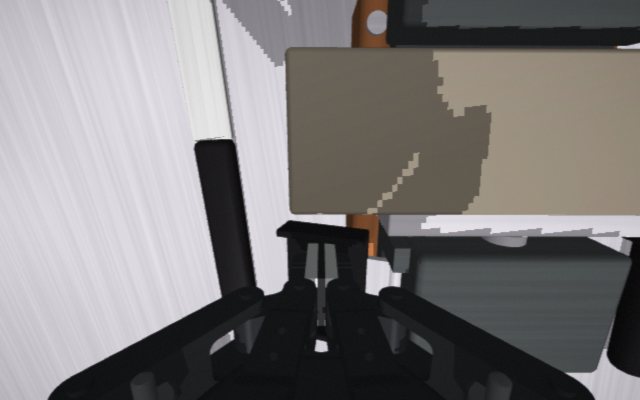

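The stone is square against the plate (stone 38 to 97.5, fixed face at 105). About 7 mm remain.

Emit:
apply_moves(rows=[[1,0,0,0,0,0],[1,0,0,0,0,0],[1,0,0,0,0,0],[1,0,0,0,0,0],[1,0,0,0,0,0]])

```text
time: 9.85
tool_pos: [467.2, 79.6, 69.3]
tcp_rot: [179.9, 0.1, 82.9]
ft_force: [-4.9, -7.7, 11.9]
finger_gap: -0.2
grip_force: 6.0
```

Emit:
apply_moves(rows=[[0.5,0,0,0,0,0],[0,0,0,0,0,0],[0.5,0,0,0,0,0],[0,0,0,0,0,0],[0,0,0,0,0,0]])

```text
time: 10.48
tool_pos: [467.3, 80.7, 69.3]
tcp_rot: [179.9, 0.1, 82.9]
ft_force: [-5.2, -8.6, 10.7]
finger_gap: -0.5
grip_force: 6.0
```

Emit:
apply_moves(rows=[[0.5,0,0,0,0,0],[0,0,0,0,0,0],[0.5,0,0,0,0,0],[0,0,0,0,0,0],[0,0,0,0,0,0]])

```text
time: 11.1
tool_pos: [467.4, 81.7, 69.3]
tcp_rot: [179.9, 0.1, 82.9]
ft_force: [-4.5, -7.5, 11.3]
finger_gap: -0.1
grip_force: 6.0
```

Emit:
apply_moves(rows=[[0.5,0,0,0,0,0],[0,0,0,0,0,0],[0.4,0,0,0,0,0],[0,0,0,0,0,0],[0,0,0,0,0,0]])

```text
time: 11.72
tool_pos: [467.5, 82.5, 69.3]
tcp_rot: [179.9, 0.1, 82.9]
ft_force: [-5.3, -7.2, 11.3]
finger_gap: 0.1
grip_force: 6.0
```

Emit:
apply_moves(rows=[[0,0,-2,0,0,0],[0,0,-2,0,0,0],[0,0,-3,0,0,0],[-3,0,-4,0,0,0],[-5,0,-5,0,0,0]])

```text
time: 12.35
tool_pos: [465.6, 75.8, 84.0]
tcp_rot: [-180.0, -0.0, 83.0]
ft_force: [0.4, 0.1, -0.3]
finger_gap: 0.1
grip_force: 0.0
```

Emit:
apply_moves(rows=[[-5,0,-10,0,0,0],[-20,0,-50,0,0,0],[-50,0,-50,0,0,0],[-50,0,-40,0,0,0],[-50,20,-20,0,0,0]])

```text
time: 12.98
tool_pos: [465.4, -94.9, 251.2]
tcp_rot: [179.7, 0.0, 83.0]
ft_force: [0.8, 0.6, 0.4]
finger_gap: 0.4
grip_force: 0.0
```

```bash
python3 - <<'E'
from h import *
st()
pic,W=cloud("wrist"); cv2.imwrite("pics/w4.png",pic[:,:,::-1]); np.save("w4.npy",W)
for c in ("wrist","top","scene"):
  if c!="wrist": pic,W2=cloud(c)
  for n in("crank_knob","lever_pad","plate","stone"):
    for r in models.place_of(n,c)[:3]: print(c,n,vc(r["xyz"]),round(r["confidence"],2))
E
```

```text
12.97 vise xyz [ -63.3 -165.6  251.2] F [0.7 0.7 0.4] yaw 82.99 gap 0.4
wrist crank_knob [ -13.3 -155.2  111.1] 0.66
wrist lever_pad [-84.   -1.1  74.8] 0.91
wrist stone [-1.499e+02 -3.615e+02  1.000e-01] 0.77
wrist stone [-186.6 -192.3   -0.3] 0.63
top lever_pad [-79.8  -3.7  74. ] 0.72
top plate [-0.1 47.8 63. ] 0.52
top stone [-187.  -185.4    3.1] 0.9
top stone [-315.7  225.5   -0.8] 0.86
top stone [-6.5 77.2 59.6] 0.69
scene crank_knob [ -12.6 -152.1  118.8] 0.46
scene lever_pad [-87.8   1.2  75.8] 0.5
scene stone [-2.2 77.2 60.7] 0.77
scene stone [-3.131e+02  2.250e+02  1.000e-01] 0.76
scene stone [-149.2 -367.9   -1.5] 0.72
```

View pics/w4.png

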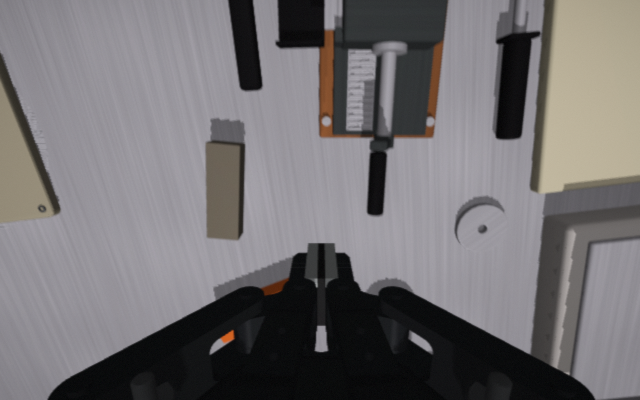

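The knob is at (377,183), crank arm end at (380,145) and lever plate at (300,25). Measure the knob and lever height.

```bash
python3 - <<'E'
from h import *
for f in("w1","w4"):
    W=np.load(f+".npy"); q=W.reshape(-1,3);q=q[np.isfinite(q[:,2])]
    V=np.c_[(q[:,:2]-O)@[np.cos(a),np.sin(a)],(q[:,:2]-O)@[-np.sin(a),np.cos(a)],q[:,2]]
    c=-54.5 if f=="w1" else -1.5
    for x in(-100,-90,-80,-70): 
        m=(abs(V[:,0]-x)<3)&(abs(V[:,1]-c+(15 if f=="w4" else 0))<(22 if f=="w1" else 10))&(V[:,2]>60)&(V[:,2]<100); print(f,x,m.sum(),np.percentile(V[m,2],[10,50,90]) if m.any() else"")
W=np.load("w4.npy")[150:220,360:395].reshape(-1,3);W=W[W[:,2]>90];V=np.array([vc(p) for p in W])
print(len(V),V.min(0),V.max(0),np.median(V,0))
for y in range(-190,-115,8):
    m=abs(V[:,1]-y)<4
    if m.sum()>3: print(y,m.sum(),"x",V[m,0].min(),V[m,0].max(),"z top",np.percentile(V[m,2],90))
E
```

```text
w1 -100 122 [70.48764952 71.35812778 72.40234025]
w1 -90 124 [71.97529926 72.94689423 74.04361785]
w1 -80 126 [73.23051719 74.31652154 75.61858792]
w1 -70 127 [74.76842739 76.00295504 77.01354843]
w4 -100 134 [70.38445991 71.27659363 72.37081504]
w4 -90 133 [71.85152205 72.8957289  73.99503782]
w4 -80 154 [73.33469253 74.46132768 75.57916182]
w4 -70 129 [74.71919431 75.90345488 76.89330173]
1082 [ -18.1 -184.8  110. ] [  -2.3 -125.   123.6] [ -11.4  -152.85  120.3 ]
-182 109 x -17.9 -2.4 z top 121.72
-174 134 x -17.8 -2.9 z top 121.7
-166 132 x -18.0 -2.3 z top 121.7
-158 144 x -17.8 -2.9 z top 121.8
-150 138 x -17.9 -2.5 z top 121.9
-142 150 x -18.1 -3.1 z top 122.1
-134 155 x -17.8 -2.5 z top 121.8
-126 113 x -17.8 -3.0 z top 121.6
```

The lever is back at its starting height, so it is fully up. The knob is at vise (-10,-155,114), crank angle about -0.33 rad. Approach and grip it.

Emit:
apply_moves(rows=[[1.5,13,25,0,0,0.005],[1.5,13,25,0,0,0],[1.5,13,25,0,0,0],[1,13,25,0,0,0],[0,1,0,0,0,0]], fingers=45)

```text
time: 14.35
tool_pos: [516.9, -93.9, 144.8]
tcp_rot: [-179.7, -0.0, 82.7]
ft_force: [-0.2, -0.8, -0.5]
finger_gap: 45.4
grip_force: 0.0
```

```bash
python3 - <<'E'
from h import *
st()
E
```

```text
14.35 vise xyz [ -12.3 -158.1  144.8] F [-0.1 -0.9 -0.5] yaw 82.68 gap 45.4
```

Emit:
apply_moves(rows=[[0,1,15,0,0,0],[0,0,15,0,0,0],[0,0,15,0,0,0],[0,0,5,0,0,0],[0,0,0,0,0,0]])

```text
time: 14.98
tool_pos: [518.8, -94.6, 96.7]
tcp_rot: [-179.9, -0.0, 82.7]
ft_force: [-0.7, -0.4, 0.6]
finger_gap: 44.9
grip_force: 0.0
```

Emit:
apply_moves(rows=[[0,0,0,0,0,0],[0,0,0,0,0,0],[0,0,0,0,0,0],[0,0,0,0,0,0],[0,0,0,0,0,0]], fingers=0, grip_force=20)

```text
time: 15.6
tool_pos: [519.4, -94.8, 97.7]
tcp_rot: [180.0, 0.0, 82.7]
ft_force: [-3.3, -0.1, 6.6]
finger_gap: 15.0
grip_force: 21.4
```

```bash
python3 - <<'E'
from h import *
st()
E
```

```text
15.6 vise xyz [  -9.7 -158.6   97.7] F [-3.3 -0.5  6.6] yaw 82.67 gap 15.0
```

Emit:
apply_moves(rows=[[0,1.9,-0.6,0,0,0],[0,1.9,-0.5,0,0,0],[0,2,-0.3,0,0,0],[0,2,-0.2,0,0,0],[0,2,-0.1,0,0,0]])

```text
time: 16.23
tool_pos: [528.4, -96.3, 99.2]
tcp_rot: [-179.9, 0.0, 82.7]
ft_force: [-7.5, -2.3, 6.6]
finger_gap: 14.9
grip_force: 21.6
```

```bash
python3 - <<'E'
from h import *
st()
E
```

```text
16.23 vise xyz [  -0.6 -159.    99.2] F [-7.2 -3.2  6.6] yaw 82.66 gap 14.9
```

Emit:
apply_moves(rows=[[0,2,0.1,0,0,0],[0,2,0.2,0,0,0],[0,2,0.3,0,0,0],[0,1.9,0.4,0,0,0],[0,1.9,0.6,0,0,0]])

```text
time: 16.85
tool_pos: [538.6, -98.1, 97.8]
tcp_rot: [-180.0, 0.1, 82.7]
ft_force: [-5.4, -4.1, 5.9]
finger_gap: 15.1
grip_force: 21.5
```

```bash
python3 - <<'E'
from h import *
st()
E
```

```text
16.85 vise xyz [   9.7 -159.4   97.8] F [-4.8 -4.8  5.9] yaw 82.65 gap 15.1
```

Emit:
apply_moves(rows=[[-0.2,1.9,0.7,0,0,0],[-0.2,1.8,0.8,0,0,0],[-0.2,1.8,0.9,0,0,0],[-0.2,1.7,1.0,0,0,0],[-0.2,1.7,1.1,0,0,0]])

```text
time: 17.48
tool_pos: [547.5, -99.7, 93.2]
tcp_rot: [180.0, 0.0, 82.7]
ft_force: [-4.1, -0.7, 5.1]
finger_gap: 15.0
grip_force: 21.4
```

```bash
cat >> h.py <<'E'
def kn():
    s,R,p=tool(); f=s["ft_force"]; F=vc([*(f[:2]+O),f[2]]); v=vc(p); th=np.arctan2(v[0],v[2]-(97.8+1.2-32)); t=np.array([np.cos(th),0,-np.sin(th)]);n=np.array([np.sin(th),0,np.cos(th)])
    print(round(s["time"],2),v,"F",F,"th",round(th,3),"resist",round(-F@t,1),"radial",round(F@n,1),"r",round(np.hypot(v[0],v[2]-67),1))
E
python3 - <<'E'
from h import *
kn()
E
```

```text
17.48 [  18.8 -160.    93.2] F [-4.  -1.2  5.1] th 0.622 resist 6.2 radial 1.8 r 32.2
```

```bash
cat >> h.py <<'E'
def rows(t,dt,n):
    for i in range(n):
        print([0,round(float(32*(np.sin(t+dt)-np.sin(t))),1),round(float(-32*(np.cos(t+dt)-np.cos(t))),1)],end=" " if i%5<4 else "\n"); t+=dt
E
python3 -c "
from h import *
rows(.625,.0625,20)"
```

```text
[0, 1.6, 1.2] [0, 1.5, 1.3] [0, 1.4, 1.4] [0, 1.3, 1.5] [0, 1.2, 1.6]
[0, 1.1, 1.6] [0, 1.0, 1.7] [0, 0.9, 1.8] [0, 0.8, 1.8] [0, 0.7, 1.9]
[0, 0.6, 1.9] [0, 0.5, 1.9] [0, 0.3, 2.0] [0, 0.2, 2.0] [0, 0.1, 2.0]
[0, -0.0, 2.0] [0, -0.2, 2.0] [0, -0.3, 2.0] [0, -0.4, 2.0] [0, -0.5, 1.9]
```

Emit:
apply_moves(rows=[[0,1.6,1.2,0,0,0],[0,1.5,1.3,0,0,0],[0,1.4,1.4,0,0,0],[0,1.3,1.5,0,0,0],[0,1.2,1.6,0,0,0]])

```text
time: 18.1
tool_pos: [554.5, -101.1, 86.1]
tcp_rot: [180.0, 0.1, 82.7]
ft_force: [-4.3, -5.8, 4.5]
finger_gap: 15.0
grip_force: 21.4
```

```bash
python3 -c "
from h import *
kn()"
```

```text
18.1 [  25.9 -160.4   86.1] F [-3.5 -6.3  4.5] th 0.935 resist 5.7 radial -0.1 r 32.2
```

Emit:
apply_moves(rows=[[-0.3,1.1,1.6,0,0,0],[-0.3,1.0,1.7,0,0,0],[-0.3,0.9,1.8,0,0,0],[-0.2,0.8,1.8,0,0,0],[-0.2,0.7,1.9,0,0,0]])

```text
time: 18.73
tool_pos: [558.9, -102.2, 77.2]
tcp_rot: [180.0, 0.0, 82.7]
ft_force: [-3.5, -2.6, 5.5]
finger_gap: 15.1
grip_force: 21.4
```

```bash
python3 -c "
from h import *
kn()"
```

```text
18.73 [  30.4 -161.    77.2] F [-3.2 -3.   5.5] th 1.247 resist 6.2 radial -1.3 r 32.1
```

Emit:
apply_moves(rows=[[-0.1,0.6,1.9,0,0,0],[-0.1,0.5,1.9,0,0,0],[-0.1,0.3,2.0,0,0,0],[-0.1,0.2,2.0,0,0,0],[-0.1,0.1,2.0,0,0,0]])

```text
time: 19.35
tool_pos: [560.4, -102.9, 67.3]
tcp_rot: [180.0, 0.0, 82.7]
ft_force: [-4.0, -3.1, 6.1]
finger_gap: 15.1
grip_force: 21.4
```

```bash
python3 -c "
from h import *
kn();rows(1.875,.0625,25)"
```

```text
19.35 [  32.  -161.4   67.3] F [-3.6 -3.5  6.1] th 1.561 resist 6.1 radial -3.5 r 32.0
[0, -0.7, 1.9] [0, -0.8, 1.8] [0, -0.9, 1.8] [0, -1.0, 1.7] [0, -1.1, 1.7]
[0, -1.2, 1.6] [0, -1.3, 1.5] [0, -1.4, 1.4] [0, -1.5, 1.3] [0, -1.6, 1.2]
[0, -1.6, 1.1] [0, -1.7, 1.0] [0, -1.8, 0.9] [0, -1.8, 0.8] [0, -1.9, 0.7]
[0, -1.9, 0.6] [0, -1.9, 0.5] [0, -2.0, 0.3] [0, -2.0, 0.2] [0, -2.0, 0.1]
[0, -2.0, -0.0] [0, -2.0, -0.2] [0, -2.0, -0.3] [0, -2.0, -0.4] [0, -1.9, -0.5]
```

Emit:
apply_moves(rows=[[-0.1,0,2,0,0,0],[-0.1,-0.2,2,0,0,0],[-0.1,-0.3,2.0,0,0,0],[-0.1,-0.4,2.0,0,0,0],[-0.1,-0.5,1.9,0,0,0]])

```text
time: 19.98
tool_pos: [558.9, -103.2, 57.5]
tcp_rot: [180.0, 0.0, 82.7]
ft_force: [-3.7, -3.5, 7.6]
finger_gap: 15.2
grip_force: 21.5
```

```bash
python3 -c "
from h import *
kn()
for c in('top','scene'):
  eyes.snapshot(c)
  for n in('stone','plate','lever_pad'):
    for r in models.place_of(n,c)[:4]:
      v=vc(r['xyz'])
      if v[2]>40: print(c,n,v)
"
```

```text
19.98 [  30.5 -161.9   57.5] F [-3.3 -3.9  7.6] th 1.873 resist 6.3 radial -5.4 r 31.9
top stone [-5.2 78.2 60.8]
top plate [ 2.9 46.6 64.2]
top lever_pad [-83.   -5.7  80.7]
scene stone [-2.6 73.5 64. ]
scene plate [-1.8 46.8 65. ]
scene lever_pad [-89.3  -4.4  81.2]
```

Emit:
apply_moves(rows=[[-0.1,-0.8,1.9,0,0,0],[-0.1,-0.9,1.8,0,0,0],[-0.1,-1.0,1.8,0,0,0],[-0.1,-1.1,1.7,0,0,0],[-0.1,-1.2,1.6,0,0,0]])

```text
time: 21.0
tool_pos: [554.8, -103.1, 49.3]
tcp_rot: [179.9, 0.0, 82.7]
ft_force: [-2.0, -2.4, 6.8]
finger_gap: 15.3
grip_force: 21.6
```

```bash
python3 -c "
from h import *
kn()"
```

```text
21.0 [  26.5 -162.4   49.3] F [-1.6 -2.6  6.8] th 2.16 resist 4.8 radial -5.1 r 31.9
```

Emit:
apply_moves(rows=[[-0.1,-1.3,1.5,0,0,0],[-0.1,-1.4,1.4,0,0,0],[-0.1,-1.5,1.3,0,0,0],[-0.1,-1.6,1.2,0,0,0],[-0.1,-1.7,1.1,0,0,0]])

```text
time: 21.62
tool_pos: [548.3, -102.8, 42.8]
tcp_rot: [179.7, 0.0, 82.7]
ft_force: [7.1, -3.8, -0.1]
finger_gap: 15.2
grip_force: 21.1
```

```bash
python3 -c "
from h import *
kn()"
```

```text
21.62 [  20.  -162.9   42.8] F [ 7.5 -2.9 -0.1] th 2.451 resist 5.7 radial 4.9 r 31.4
```

Emit:
apply_moves(rows=[[-0.1,-1.6,1.1,0,0,0],[-0.1,-1.7,1.0,0,0,0],[-0.1,-1.7,1.0,0,0,0],[-0.1,-1.7,0.9,0,0,0],[-0.1,-1.8,0.8,0,0,0]])

```text
time: 22.25
tool_pos: [539.6, -102.2, 37.7]
tcp_rot: [179.8, 0.0, 82.7]
ft_force: [6.7, -3.1, 0.8]
finger_gap: 15.3
grip_force: 21.0
```

```bash
python3 -c "
from h import *
kn()"
```

```text
22.25 [  11.2 -163.4   37.7] F [ 7.  -2.2  0.8] th 2.776 resist 6.8 radial 1.8 r 31.4
```

Emit:
apply_moves(rows=[[-0.1,-1.9,0.7,0,0,0],[-0.1,-1.9,0.6,0,0,0],[-0.1,-1.9,0.5,0,0,0],[-0.1,-2,0.3,0,0,0],[-0.1,-2,0.2,0,0,0]])

```text
time: 22.88
tool_pos: [530.2, -101.4, 35.6]
tcp_rot: [179.7, 0.0, 82.7]
ft_force: [5.9, -3.2, -0.4]
finger_gap: 15.0
grip_force: 21.0
```

```bash
python3 -c "
from h import *
kn();rows(3.09,.0625,20)"
```

```text
22.88 [   1.8 -163.8   35.6] F [ 6.3 -2.5 -0.4] th 3.084 resist 6.3 radial 0.8 r 31.5
[0, -2.0, 0.0] [0, -2.0, -0.1] [0, -2.0, -0.2] [0, -2.0, -0.3] [0, -1.9, -0.5]
[0, -1.9, -0.6] [0, -1.9, -0.7] [0, -1.8, -0.8] [0, -1.8, -0.9] [0, -1.7, -1.0]
[0, -1.6, -1.1] [0, -1.6, -1.2] [0, -1.5, -1.3] [0, -1.4, -1.4] [0, -1.3, -1.5]
[0, -1.2, -1.6] [0, -1.1, -1.7] [0, -1.0, -1.7] [0, -0.9, -1.8] [0, -0.8, -1.8]
```

Emit:
apply_moves(rows=[[-0.1,-2,0,0,0,0],[-0.1,-2,-0.1,0,0,0],[-0.1,-2,-0.2,0,0,0],[-0.1,-2,-0.3,0,0,0],[-0.1,-1.9,-0.5,0,0,0]])

```text
time: 23.5
tool_pos: [520.3, -100.6, 36.5]
tcp_rot: [179.7, 0.0, 82.7]
ft_force: [8.6, -2.6, -2.1]
finger_gap: 15.0
grip_force: 20.9
```

```bash
python3 -c "
from h import *
kn()"
```

```text
23.5 [  -8.1 -164.2   36.5] F [ 8.8 -1.5 -2.1] th -2.882 resist 9.0 radial -0.2 r 31.6
```

Emit:
apply_moves(rows=[[0,0,0,0,0,0],[0,0,0,0,0,0],[0,0,0,0,0,0],[0,0,0,0,0,0],[0,0,0,0,0,0]])

```text
time: 24.12
tool_pos: [520.1, -100.5, 36.5]
tcp_rot: [179.8, 0.0, 82.7]
ft_force: [6.9, -3.3, -1.5]
finger_gap: 15.6
grip_force: 21.0
```

```bash
python3 -c "
from h import *
for i in range(4):
  kn(); eyes.snapshot('wrist')"
```

```text
24.12 [  -8.3 -164.2   36.5] F [ 7.2 -2.4 -1.5] th -2.876 resist 7.3 radial -0.4 r 31.6
24.18 [  -8.3 -164.2   36.5] F [ 7.6 -1.6 -0.3] th -2.876 resist 7.4 radial -1.7 r 31.6
24.23 [  -8.3 -164.2   36.5] F [ 6.  -1.1 -1.1] th -2.876 resist 6.1 radial -0.5 r 31.6
24.27 [  -8.3 -164.2   36.5] F [ 7.9 -2.4 -0.8] th -2.876 resist 7.8 radial -1.3 r 31.6
```

Emit:
apply_moves(rows=[[0,-0.6,-0.2,0,0,0],[0,-0.6,-0.2,0,0,0],[0,-0.6,-0.2,0,0,0],[0,-0.6,-0.2,0,0,0],[0,-0.6,-0.2,0,0,0]])

```text
time: 24.95
tool_pos: [517.2, -100.3, 37.4]
tcp_rot: [179.7, 0.0, 82.7]
ft_force: [8.4, -3.6, -3.4]
finger_gap: 15.0
grip_force: 20.9
```

```bash
python3 -c "
from h import *
for i in range(5):
  kn(); eyes.snapshot('wrist')"
```

```text
24.95 [ -11.2 -164.3   37.4] F [ 8.8 -2.5 -3.4] th -2.78 resist 9.4 radial 0.1 r 31.6
25.0 [ -11.2 -164.3   37.4] F [ 8.9 -3.4 -3.4] th -2.78 resist 9.5 radial 0.0 r 31.6
25.05 [ -11.2 -164.3   37.4] F [ 7.4 -2.  -2.4] th -2.78 resist 7.8 radial -0.4 r 31.6
25.1 [ -11.2 -164.3   37.4] F [ 9.3 -2.3 -3.5] th -2.78 resist 9.9 radial -0.0 r 31.6
25.15 [ -11.2 -164.4   37.4] F [ 8.8 -2.8 -2.4] th -2.78 resist 9.1 radial -0.9 r 31.6
```

Emit:
apply_moves(rows=[[0,-0.3,-0.1,0,0,0],[0,-0.2,-0.1,0,0,0],[0,0,0,0,0,0],[0,0,0,0,0,0],[0,0,0,0,0,0]])

```text
time: 25.82
tool_pos: [516.8, -100.2, 37.6]
tcp_rot: [179.7, 0.0, 82.7]
ft_force: [8.3, -3.5, -2.7]
finger_gap: 15.1
grip_force: 20.9
```

```bash
python3 -c "
from h import *
for i in range(5):
  kn(); eyes.snapshot('wrist')"
```

```text
25.82 [ -11.7 -164.4   37.6] F [ 8.6 -2.4 -2.7] th -2.763 resist 9.0 radial -0.7 r 31.6
25.88 [ -11.7 -164.4   37.6] F [ 8.9 -2.5 -2.6] th -2.763 resist 9.2 radial -0.9 r 31.6
25.93 [ -11.7 -164.3   37.6] F [ 8.1 -3.1 -2.9] th -2.763 resist 8.6 radial -0.3 r 31.6
25.98 [ -11.7 -164.4   37.6] F [ 8.8 -2.5 -2.9] th -2.763 resist 9.2 radial -0.6 r 31.6
26.02 [ -11.7 -164.4   37.6] F [ 8.9 -2.8 -3. ] th -2.763 resist 9.4 radial -0.5 r 31.6
```

Emit:
apply_moves(rows=[[0,-0.3,-0.1,0,0,0],[0,-0.3,-0.1,0,0,0],[0,0,0,0,0,0],[0,0,0,0,0,0],[0,0,0,0,0,0]])

```text
time: 26.7
tool_pos: [516.2, -100.2, 37.8]
tcp_rot: [179.7, 0.0, 82.7]
ft_force: [8.3, -4.0, -2.3]
finger_gap: 15.1
grip_force: 20.9
```

```bash
python3 -c "
from h import *
for i in range(6):
  kn(); eyes.snapshot('wrist')"
```

```text
26.7 [ -12.2 -164.4   37.8] F [ 8.7 -2.9 -2.3] th -2.746 resist 8.9 radial -1.2 r 31.6
26.75 [ -12.2 -164.4   37.8] F [ 8.6 -3.2 -2.7] th -2.746 resist 9.0 radial -0.8 r 31.6
26.8 [ -12.3 -164.4   37.8] F [ 9.3 -1.8 -3.1] th -2.743 resist 9.8 radial -0.8 r 31.7
26.85 [ -12.3 -164.4   37.8] F [ 8.2 -2.1 -3.1] th -2.743 resist 8.8 radial -0.3 r 31.7
26.9 [ -12.3 -164.4   37.8] F [ 8.4 -2.9 -2.6] th -2.743 resist 8.8 radial -0.9 r 31.7
26.95 [ -12.2 -164.4   37.8] F [ 8.5 -2.5 -3.5] th -2.746 resist 9.2 radial -0.0 r 31.6
```

Emit:
apply_moves(rows=[[0,-0.3,-0.1,0,0,0],[0,-0.3,-0.1,0,0,0],[0,-0.3,-0.1,0,0,0],[0,0,0,0,0,0],[0,0,0,0,0,0]])

```text
time: 27.62
tool_pos: [515.3, -100.1, 38.2]
tcp_rot: [179.7, 0.0, 82.7]
ft_force: [9.0, -3.4, -2.8]
finger_gap: 15.3
grip_force: 20.9
```

```bash
python3 -c "
from h import *
for i in range(6):
  kn(); eyes.snapshot('wrist')"
```

```text
27.62 [ -13.1 -164.4   38.2] F [ 9.4 -2.3 -2.8] th -2.715 resist 9.7 radial -1.3 r 31.6
27.68 [ -13.1 -164.4   38.2] F [ 9.1 -2.3 -2.6] th -2.715 resist 9.4 radial -1.4 r 31.6
27.73 [ -13.1 -164.4   38.2] F [ 9.2 -3.5 -1.8] th -2.715 resist 9.1 radial -2.2 r 31.6
27.77 [ -13.1 -164.4   38.1] F [ 9.3 -3.5 -3.2] th -2.716 resist 9.8 radial -0.9 r 31.7
27.82 [ -13.1 -164.4   38.2] F [ 9.5 -2.  -3.5] th -2.715 resist 10.1 radial -0.7 r 31.6
27.88 [ -13.1 -164.4   38.2] F [ 9.  -2.4 -3. ] th -2.715 resist 9.4 radial -1.0 r 31.6
```

Resist is about 9.6 N, the tight value. Release and retreat straight up.

Emit:
apply_moves(rows=[[0,0,0,0,0,0],[0,0,0,0,0,0],[0,0,0,0,0,0],[0,0,0,0,0,0],[0,0,0,0,0,0]], fingers=45)

```text
time: 28.55
tool_pos: [513.2, -99.6, 37.7]
tcp_rot: [-180.0, -0.0, 82.7]
ft_force: [0.3, -0.3, 0.1]
finger_gap: 44.6
grip_force: 0.0
```

Emit:
apply_moves(rows=[[0,0,-10,0,0,0],[0,0,-20,0,0,0],[0,0,-40,0,0,0],[0,0,-60,0,0,0],[0,0,-60,0,0,0]])

```text
time: 29.18
tool_pos: [512.9, -99.6, 230.2]
tcp_rot: [180.0, -0.0, 82.7]
ft_force: [2.0, 0.2, 0.5]
finger_gap: 45.0
grip_force: 0.0
```

Emit:
apply_moves(rows=[[30,-5,-20,0,0,0],[40,-5,-20,0,0,0],[40,-5,-10,0,0,0],[20,0,0,0,0,0],[0,0,0,0,0,0]])

```text
time: 29.8
tool_pos: [515.0, 32.4, 278.7]
tcp_rot: [179.9, -0.0, 82.8]
ft_force: [0.5, -0.0, 0.6]
finger_gap: 45.2
grip_force: 0.0
```

```bash
python3 - <<'E'
from h import *
st()
pic,W=cloud("wrist"); cv2.imwrite("pics/w5.png",pic[:,:,::-1])
q=W.reshape(-1,3);q=q[np.isfinite(q[:,2])]
V=np.c_[(q[:,:2]-O)@[np.cos(a),np.sin(a)],(q[:,:2]-O)@[-np.sin(a),np.cos(a)],q[:,2]]
for x in(-100,-90,-80,-70):
    m=(abs(V[:,0]-x)<3)&(abs(V[:,1]+8)<15)&(V[:,2]>60)&(V[:,2]<84); print(x,m.sum(),np.median(V[m,2]))
m=(abs(V[:,0])<100)&(V[:,1]>40)&(V[:,1]<125)&(V[:,2]>97)&(V[:,2]<105)
print(cv2.minAreaRect(V[m][:,:2].astype(np.float32)),np.median(V[m,2]))
for n in("stone","plate"):
  for r in models.place_of(n,"wrist")[:3]: print(n,vc(r["xyz"]))
E
```

```text
29.8 vise xyz [-30.2 -33.  278.7] F [0.5 0.  0.6] yaw 82.8 gap 45.2
-100 144 79.38726917332176
-90 142 79.4936133592584
-80 143 79.51117382772978
-70 143 79.5436050460348
((-6.087791442871094, 75.46743774414062), (179.93870544433594, 58.92915725708008), 0.13820967078208923) 99.41338286835565
stone [-188.2 -191.8   -2.5]
stone [-7.8 73.3 58.7]
stone [-154.2   61.8    1.5]
plate [ 0.4 42.  60.3]
plate [ 0.7  2.4 -1.9]
```

View pics/w5.png

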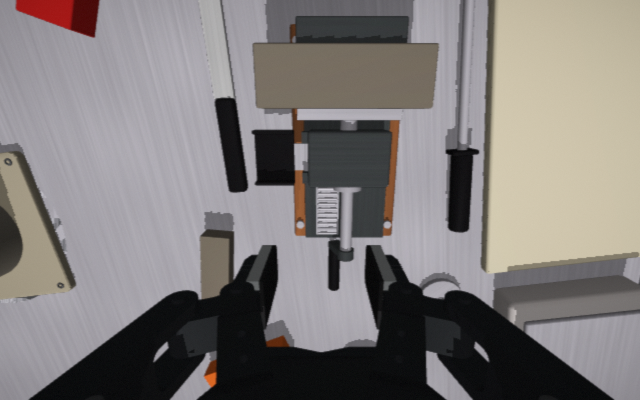

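The picture shows the stone (345,75) square (0.14°) against the fixed jaw, at y = 75.5 mm. The lever plate (274,157) is level and fully up, the gripper is clear and nothing else has moved. Handing in.

```bash
python3 -c "
from bench import job
print(job.hand_in())"
```

```text
the job is handed in; nothing more can be done
None
```

The job is handed in with no verdict shown: the stone is clamped squarely against the fixed jaw at about 9.6 N on the crank (roughly 75 N clamping), the lever is up, and the gripper is clear.

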